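# Match the comb attachments to the docked clippers

### The job

Three comb attachments that look the same have been mixed up: one belongs to each of the two clippers standing in the charging dock and one belongs to neither. Try them on the blades, mouth down, and leave on each clipper the comb that slides fully home on it; put the one that fits neither in the steel tray. Leave the razor case, scissors and red trimmer where they lie.

Things in the scene. Friction and masses are not known exactly. Their poses are not given: they have to be found in the camera images.
- comb_a: One of three black comb attachments, alike outside: 58 (y) x 22 (x) x 45 mm high, teeth up, standing on its open mouth. Origin: centre of the mouth (underside). Hidden centred pocket 20 mm deep, same after a half turn; one comb each has 51.6 x 9.6, 44.6 x 15.6, 44.6 x 9.6 mm (y by x), unmarked. 30 g; grip the flat faces across the 22 mm.
- comb_b: One of three black comb attachments, alike outside: 58 (y) x 22 (x) x 45 mm high, teeth up, standing on its open mouth. Origin: centre of the mouth (underside). Hidden centred pocket 20 mm deep, same after a half turn; one comb each has 51.6 x 9.6, 44.6 x 15.6, 44.6 x 9.6 mm (y by x), unmarked. 30 g; grip the flat faces across the 22 mm.
- comb_c: One of three black comb attachments, alike outside: 58 (y) x 22 (x) x 45 mm high, teeth up, standing on its open mouth. Origin: centre of the mouth (underside). Hidden centred pocket 20 mm deep, same after a half turn; one comb each has 51.6 x 9.6, 44.6 x 15.6, 44.6 x 9.6 mm (y by x), unmarked. 30 g; grip the flat faces across the 22 mm.
- home_left (a point): Where the centre of a comb's underside is when fully home on the left (+y) clipper: centre of the flat shoulder below the blade, axes as the dock's. The blade rises 18.5 mm above it, width along y, tip edges rounded 4 mm; it may stand 1 mm and 0.02 rad off, as clippers have play in the dock. A comb that does not fit stops on the tip, 17 to 19 mm above home.
- home_right (a point): Where the centre of a comb's underside is when fully home on the right (-y) clipper: centre of the flat shoulder below the blade, axes as the dock's. The blade rises 18.5 mm above it, width along y, tip edges rounded 4 mm; it may stand 1 mm and 0.02 rad off, as clippers have play in the dock. A comb that does not fit stops on the tip, 17 to 19 mm above home.
- dock: Fixed grey twin charging dock, 96 (x) x 206 (y) x 58 mm high, front to -x. Origin: centre of underside. Two upright clippers stand in it 60 mm left (+y) and right (-y), blade tips 195.5 mm above the worktop. One blade is 50 mm wide (y), 8 thick (x), the other 43 by 14; which stands where changes. Each takes only its own comb, with 1.6 mm clearance.
- tray: Stainless steel tray, 110 mm (x) x 150 mm (y), walls 3 mm thick and 20 mm high, floor 3 mm, fixed. Origin: centre of its underside.
- razor_case: Bystander: grey razor case lying flat, 42 x 120 x 24 mm. Origin: centre of its underside.
- scissors: Bystander: barber's scissors lying flat, 84 x 157 x 9 mm. Origin: centre of its underside.
- trimmer_red: Bystander: small red trimmer lying, 25 x 100 x 21 mm. Origin: centre of its underside.
Not all that is in view belongs to the job. What is shaped like the comb_b but pink is not meant.

How it is judged:
At the end, for the whole second after the job is handed in: On each clipper one comb is home: underside within 3 mm of the home point in height and 4.5 mm sideways, upright to 4 degrees, in line with the dock to 7. The third is in the tray: origin within 48 mm (x) and 68 mm (y) of its centre, under 36 mm above its underside. All lie still (((horizontal distance between comb_a and home_left below 0.0045 m and z of comb_a in the frame of home_left between -0.003 and 0.003 m and angle between each of comb_a, comb_b's own z axis and vertical below 0.07 rad and angle between the y axis of each of comb_a, comb_b and the y axis of dock, either way round below 0.12 rad and horizontal distance between comb_b and home_right below 0.0045 m and z of comb_b in the frame of home_right between -0.003 and 0.003 m and x of comb_c in the frame of tray between -0.048 and 0.048 m and y of comb_c in the frame of tray between -0.068 and 0.068 m and z of comb_c in the frame of tray below 0.036 m) or (horizontal distance between comb_a and home_left below 0.0045 m and z of comb_a in the frame of home_left between -0.003 and 0.003 m and angle between each of comb_a, comb_c's own z axis and vertical below 0.07 rad and angle between the y axis of each of comb_a, comb_c and the y axis of dock, either way round below 0.12 rad and horizontal distance between comb_c and home_right below 0.0045 m and z of comb_c in the frame of home_right between -0.003 and 0.003 m and x of comb_b in the frame of tray between -0.048 and 0.048 m and y of comb_b in the frame of tray between -0.068 and 0.068 m and z of comb_b in the frame of tray below 0.036 m) or (horizontal distance between comb_b and home_left below 0.0045 m and z of comb_b in the frame of home_left between -0.003 and 0.003 m and angle between each of comb_b, comb_a's own z axis and vertical below 0.07 rad and angle between the y axis of each of comb_b, comb_a and the y axis of dock, either way round below 0.12 rad and horizontal distance between comb_a and home_right below 0.0045 m and z of comb_a in the frame of home_right between -0.003 and 0.003 m and x of comb_c in the frame of tray between -0.048 and 0.048 m and y of comb_c in the frame of tray between -0.068 and 0.068 m and z of comb_c in the frame of tray below 0.036 m) or (horizontal distance between comb_b and home_left below 0.0045 m and z of comb_b in the frame of home_left between -0.003 and 0.003 m and angle between each of comb_b, comb_c's own z axis and vertical below 0.07 rad and angle between the y axis of each of comb_b, comb_c and the y axis of dock, either way round below 0.12 rad and horizontal distance between comb_c and home_right below 0.0045 m and z of comb_c in the frame of home_right between -0.003 and 0.003 m and x of comb_a in the frame of tray between -0.048 and 0.048 m and y of comb_a in the frame of tray between -0.068 and 0.068 m and z of comb_a in the frame of tray below 0.036 m) or (horizontal distance between comb_c and home_left below 0.0045 m and z of comb_c in the frame of home_left between -0.003 and 0.003 m and angle between each of comb_c, comb_a's own z axis and vertical below 0.07 rad and angle between the y axis of each of comb_c, comb_a and the y axis of dock, either way round below 0.12 rad and horizontal distance between comb_a and home_right below 0.0045 m and z of comb_a in the frame of home_right between -0.003 and 0.003 m and x of comb_b in the frame of tray between -0.048 and 0.048 m and y of comb_b in the frame of tray between -0.068 and 0.068 m and z of comb_b in the frame of tray below 0.036 m) or (horizontal distance between comb_c and home_left below 0.0045 m and z of comb_c in the frame of home_left between -0.003 and 0.003 m and angle between each of comb_c, comb_b's own z axis and vertical below 0.07 rad and angle between the y axis of each of comb_c, comb_b and the y axis of dock, either way round below 0.12 rad and horizontal distance between comb_b and home_right below 0.0045 m and z of comb_b in the frame of home_right between -0.003 and 0.003 m and x of comb_a in the frame of tray between -0.048 and 0.048 m and y of comb_a in the frame of tray between -0.068 and 0.068 m and z of comb_a in the frame of tray below 0.036 m)) and linear speed of each of comb_a, comb_b, comb_c below 0.02 m/s); the robot touches nothing.
It fails at once if the razor case, scissors or red trimmer is moved more than 25 mm (distance of any of razor_case, scissors, trimmer_red from where it was at the start of the episode above 0.025 m).
It also fails if it takes over 72 s, if anything falls off the work surface, if the arm or the gripper's body presses on something with over 40 N, if the wrist force passes 120 N, or if a joint passes its speed limit or range.

### The arm

A 6-joint arm with a two-finger parallel gripper is mounted at the origin on a cart in front of the work surface, level with it; the furniture and walls round the work are solid. World frame = base frame: x ahead of the robot, y to its left, z up, the work surface at z = 0. Lengths are in m, angles in rad, forces in N, time in s.
With the tool pointing down it reaches from about 0.3 to 0.875 m from the base axis. Payload 6.4 kg.
Tool frame: the origin (TCP) lies midway between the tips of the shut fingers; the grasp point (between the pads) lies 19 mm behind it; z points along the fingers, y is the line along which they close (so a half turn about z gives the same grasp; the last joint's range is limited). The gripper opens to 85 mm and grips with 20 to 120 N. Pads are 22 mm wide; open, the fingers measure 114 mm over their backs; the gripper's body (76 mm by 85 mm) begins 54 mm behind the grasp point. The pads swing forward as they close: fully open they stand 13 mm farther back than shut.
Start: joints at [-1.507, 0.181, 1.607, -0, 1.354, -0.206], TCP at [0.153, -0.554, 0.231] pointing down, gripper open.
Joint ranges: [-2.99, 2.99], [-0.89, 2.07], [0.3, 2.58], [-1.14, 4.28], [0, 2.63], [-3.12, 3.12]. Speed limits (rad/s): [2.57, 2.57, 3.01, 3.14, 3.14, 3.14].

### API

Orientations are given as a unit quaternion [w, x, y, z].
In Python, from bench import get_obs, camera, hand_in gives the robot as it stands.
- The arm moves only by the tool carry_out, never from a script. Its argument "plan" is a list that holds one entry, the list of rows, each a list of 7 numbers: the shift along the world's x, y, z in m, then the turn, a rotation vector about the world's x, y, z in rad, then the opening, from 0 (shut) to 1 (fully open). In form: [[[x, y, z, rx, ry, rz, hand], ...]]. A call has exactly 5 rows; each row is the pose to reach, as a shift and turn from the pose commanded when the call began; what a row does not reach only later rows make up. A row lasts 1/12 s, in which the tool goes at most 41.7 mm and 7.16 degrees, less where a joint would pass 70% of its speed; a pose out of reach is approached as far as the arm can. A call with a gripper value outside its range is refused whole. The fingers move at their own pace and stop on an object; the grip force is fixed at half the most. Time passes only in rows, so rows that repeat a pose let the fingers close, or fill a call up. It gives the time, the measured TCP pose, the force, the opening and the grip force at its end, in the units of the state.
- get_obs(): the state, without advancing time (a new reading comes with each control period).
- camera(name): name is "scene" or "side" or "wrist"; returns a dict with "pixels" (384x512x3 uint8, red, green, blue), "z_map" (384x512 float32, m along the optical axis (not along the pixel's ray), 0 where there is no reading), "camera_matrix" (3x3 intrinsics, pixels), "cam_to_world" (4x4, takes a point from camera to world coordinates). Camera axes: x right, y up, looking along -z (the intrinsics and any distortion apply to the point x, -y, -z); pixel columns grow to the right and rows downward; lengths in m; the calibration is good to about 2 mm. A picture is of the moment at which its call begins.
- hand_in(): hands the job in; it is judged then, once.
The state is a dict: "time_s": time; "q": joint angles; "dq": joint speeds; "joint_efforts": joint torques, N m; "eef_pos": TCP position; "eef_rot": TCP orientation; "wrist_force": force on the tool from outside, world axes, zero at the start; "torque": the same for the moment, N m; "opening": opening from 0.0 (shut) to 1.0 (fully open); "grasp_force": force on a finger pad.
Only numpy, scipy, OpenCV 4.12 (cv2) and the standard library are available. Lean on these libraries where they do the work, as an engineer would, in place of code of your own. Each camera call takes 0.05 s, during which the arm holds its last target. There are 200 camera calls.

## Working session

There is one attempt and no reset: what is moved stays moved. The work goes in short steps, Python scripts to look and compute and a tool call to move; the robot and the scene stay as the last step left them, time stands still between calls to the robot, and variables do not carry over. Pictures are saved under pics/ and viewed, at most 10 in all, crops included, and the job is handed in when it is done.

Besides the shell and the picture viewer there is one more tool, called after ">>>" in YAML: its name, and indented under it one key for each argument. carry_out: Moves the arm, as the interface text tells. Its arguments: {"type":"object","properties":{"plan":{"type":"array","items":{"type":"array","items":{"type":"array","items":{"type":"number"}}}}},"required":["plan"]}

```bash
mkdir -p pics
cat > h.py <<'E'
import numpy as np,cv2
from bench import get_obs,camera,hand_in
def pts(c):
    K=c["camera_matrix"];z=c["z_map"].astype(float);v,u=np.mgrid[:384,:512]
    x=(u-K[0,2])/K[0,0]*z;y=(v-K[1,2])/K[1,1]*z
    P=np.stack([x,-y,-z],-1);T=c["cam_to_world"]
    return P@T[:3,:3].T+T[:3,3]
def save(c,n): cv2.imwrite("pics/"+n,c["pixels"][:,:,::-1])
E
python3 - <<'E'
from h import *
o=get_obs();print({k:np.round(v,3) for k,v in o.items()})
for n in("scene","side"):
    c=camera(n);np.savez(n+".npz",**c);save(c,n+"0.png");print(n,c["cam_to_world"].round(3),c["camera_matrix"].round(1))
a=cv2.imread("pics/scene0.png");b=cv2.imread("pics/side0.png");cv2.imwrite("pics/both.png",cv2.resize(np.hstack([a,b]),(800,300)))
E
```

```text
{'time_s': np.float64(0.0), 'q': array([-1.507,  0.182,  1.608, -0.   ,  1.354, -0.206]), 'dq': array([-0.001, -0.001, -0.   ,  0.   ,  0.001, -0.001]), 'joint_efforts': array([-4.0000e-03, -4.4488e+01, -3.5134e+01, -0.0000e+00,  9.0000e-03,
       -0.0000e+00]), 'eef_pos': array([ 0.153, -0.554,  0.23 ]), 'eef_rot': array([-0.001,  0.991,  0.134,  0.   ]), 'wrist_force': array([ 0.203,  0.219, -0.877]), 'torque': array([-0.029,  0.014,  0.028]), 'grasp_force': np.float64(0.0), 'opening': np.float64(1.0)}
scene [[-0.7    0.317 -0.64  -0.315]
 [-0.714 -0.327  0.619  0.853]
 [-0.013  0.89   0.456  0.765]
 [ 0.     0.     0.     1.   ]] [[490.6   0.  256.9]
 [  0.  490.6 192.9]
 [  0.    0.    1. ]]
side [[ 0.993  0.051 -0.104  0.462]
 [-0.116  0.493 -0.862 -0.967]
 [ 0.008  0.868  0.496  0.686]
 [ 0.     0.     0.     1.   ]] [[407.7   0.  257.6]
 [  0.  407.7 200.3]
 [  0.    0.    1. ]]
```

View pics/scene0.png

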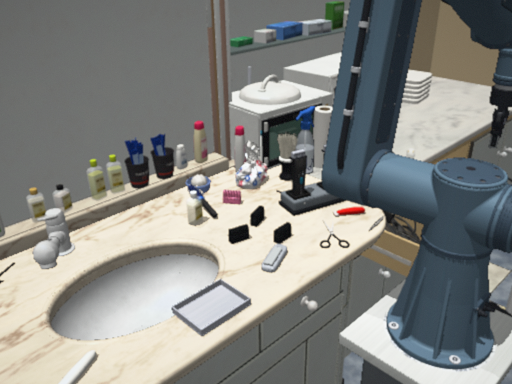

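View pics/side0.png

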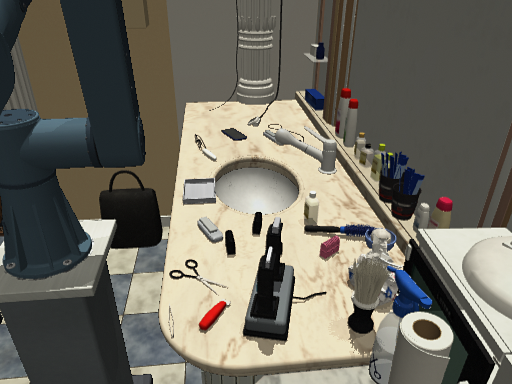

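Scene view: combs at about (238,234), (257,215) and (283,232), tray (212,305), dock (310,195) partly behind the arm. Side view: dock (270,300), clipper tips near (275,230), combs (230,242), (257,222), one hidden behind the clipper; pink decoy (330,245).

```bash
python3 - <<'E'
from h import *
for n in("scene","side"):
    c=dict(np.load(n+".npz"));P=pts(c);px=c["pixels"].astype(int);z=P[...,2]
    dark=(px.max(-1)<75)&(c["z_map"]>0)
    m=(dark&(z>0.008)&(z<0.06)&(P[...,0]>0.2)&(P[...,0]<1)&(abs(P[...,1])<.6)).astype(np.uint8)
    k,L,S,C=cv2.connectedComponentsWithStats(m)
    for i in range(1,k):
        if S[i,4]<40: continue
        q=P[L==i];r=cv2.minAreaRect(q[:,:2].astype(np.float32))
        t=q[q[:,2]>0.038]
        print(n,C[i].round(),S[i,4],"zmax",q[:,2].max().round(3),np.round(r[0],3),np.round(r[1],3),round(r[2],1),"top",len(t),(np.round(cv2.minAreaRect(t[:,:2].astype(np.float32)),3) if 0 else [np.round(a,3) for a in cv2.minAreaRect(t[:,:2].astype(np.float32))]) if len(t)>5 else "")
    # tall: clippers
    w=(z>0.17)&(z<.2)&(P[...,0]>0.3)&(P[...,0]<.9)&(abs(P[...,1])<.6)
    k,L,S,C=cv2.connectedComponentsWithStats(w.astype(np.uint8))
    for i in range(1,k):
        if S[i,4]>8:
            q=P[L==i];print(n,"tall",C[i].round(),S[i,4],q.min(0).round(3),q.max(0).round(3),px[L==i].mean(0).round())
    print(n,"patch")
    # tray, by grey and height
    uv=(212,305) if n=="scene" else (200,190);print("tray c",P[uv[1],uv[0]].round(3))
E
python3 - <<'E'
import cv2
a=cv2.imread("pics/scene0.png")[150:350,160:390];b=cv2.imread("pics/side0.png")[170:350,160:340]
import numpy as np
cv2.imwrite("pics/crop1.png",np.hstack([cv2.resize(a,(400,348)),cv2.resize(b,(348,348))]))
E
```

```text
scene [273. 161.] 99 zmax 0.06 [ 0.86  -0.368] [0.065 0.025] 79.7 top 33 [array([ 0.862, -0.366]), array([0.056, 0.021]), np.float64(86.431)]
scene [286. 172.] 134 zmax 0.06 [ 0.759 -0.33 ] [0.04  0.025] 42.0 top 45 [array([ 0.761, -0.332]), array([0.032, 0.018]), np.float64(41.967)]
scene [298. 194.] 143 zmax 0.06 [ 0.588 -0.208] [0.075 0.056] 74.5 top 143 [array([ 0.588, -0.208]), array([0.075, 0.056]), np.float64(74.517)]
scene [311. 204.] 458 zmax 0.043 [ 0.549 -0.234] [0.212 0.08 ] 50.9 top 6 [array([ 0.543, -0.228]), array([0.127, 0.004]), np.float64(74.469)]
scene [208. 208.] 99 zmax 0.03 [0.77  0.021] [0.014 0.096] 76.0 top 0 
scene [257. 215.] 161 zmax 0.047 [ 0.617 -0.049] [0.021 0.059] 21.2 top 43 [array([ 0.616, -0.05 ]), array([0.014, 0.055]), np.float64(21.35)]
scene [282. 232.] 213 zmax 0.047 [ 0.494 -0.031] [0.06  0.021] 88.1 top 53 [array([ 0.495, -0.03 ]), array([0.012, 0.057]), np.float64(4.785)]
scene [238. 233.] 240 zmax 0.046 [0.579 0.061] [0.059 0.019] 70.2 top 49 [array([0.58 , 0.061]), array([0.054, 0.015]), np.float64(73.214)]
scene tall [279. 120.] 281 [ 0.
[... 1766 characters left out ...]
 0.575 -0.239  0.17 ] [ 0.613 -0.185  0.196] [80. 80. 79.]
side tall [444. 305.] 1374 [ 0.835 -0.6    0.17 ] [ 0.858 -0.318  0.2  ] [11. 11. 11.]
side tall [422. 249.] 29 [ 0.879 -0.33   0.171] [ 0.893 -0.316  0.19 ] [95. 93. 84.]
side tall [268. 261.] 282 [ 0.542 -0.354  0.17 ] [ 0.579 -0.297  0.196] [69. 69. 69.]
side tall [405. 304.] 300 [ 0.766 -0.501  0.17 ] [ 0.795 -0.451  0.2  ] [18. 37. 73.]
side tall [426. 332.] 284 [ 0.76  -0.563  0.171] [ 0.793 -0.537  0.2  ] [68. 54. 35.]
side tall [410. 354.] 453 [ 0.732 -0.6    0.17 ] [ 0.756 -0.542  0.2  ] [91. 88. 80.]
side tall [444. 354.] 57 [ 0.766 -0.596  0.179] [ 0.804 -0.581  0.2  ] [112. 110.  99.]
side patch
tray c [0.412 0.316 0.002]
```

View pics/crop1.png

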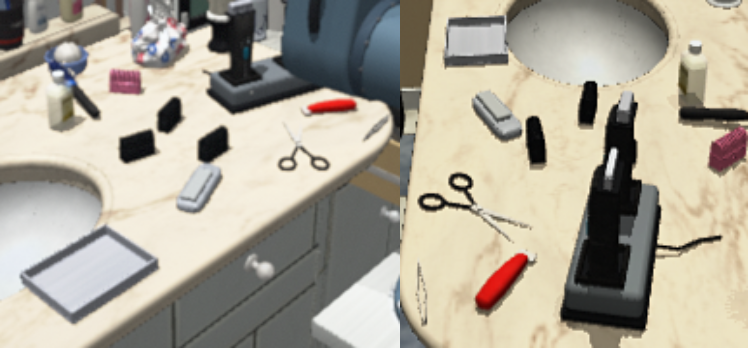

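The crop shows the three combs, the grey case and scissors in front of them, and both blade tips (crop (612,155) and (626,100)). Now the blade geometry and bystander positions.

```bash
cat >> h.py <<'E'
def rect(q):
    (c,(w,h),a)=cv2.minAreaRect(q[:,:2].astype(np.float32))
    if w>h: a+=90;w,h=h,w
    a=(a+90)%180-90   # thin axis angle deg
    return np.round(c,4),round(w,4),round(h,4),round(a,1)
E
python3 - <<'E'
from h import *
D={}
for n in("scene","side"):
    c=dict(np.load(n+".npz"));P=pts(c);D[n]=P;px=c["pixels"].astype(int)
    for nm,cx,cy in(("L",.594,-.207),("R",.562,-.326)):
        near=np.hypot(P[...,0]-cx,P[...,1]-cy)<.06
        for lo,hi in((.179,.2),(.193,.199),(.07,.17)):
            q=P[near&(P[...,2]>lo)&(P[...,2]<hi)]
            if len(q)>6: print(n,nm,lo,len(q),rect(q),q[:,2].max().round(4))
    # small objects in z .006-.035
    w=(P[...,2]>0.006)&(P[...,2]<.035)&(P[...,0]>.25)&(P[...,0]<.7)&(abs(P[...,1])<.45)
    k,L,S,C=cv2.connectedComponentsWithStats(w.astype(np.uint8),connectivity=4)
    for i in range(1,k):
        if S[i,4]>60: print(n,C[i].round(),rect(P[L==i]),px[L==i].mean(0).round())
E
```

```text
scene L 0.179 91 (array([ 0.595 , -0.2034]), 0.0237, 0.0473, -17.5) 0.1984
scene L 0.193 29 (array([ 0.5968, -0.2043]), 0.0138, 0.0421, -12.3) 0.1984
scene L 0.07 405 (array([ 0.5855, -0.1958]), 0.0315, 0.0441, -48.8) 0.1699
scene R 0.179 15 (array([ 0.568 , -0.2985]), 0.0132, 0.0161, 76.2) 0.1963
scene [308. 204.] (array([ 0.5512, -0.232 ]), 0.0869, 0.2143, -41.4) [49. 51. 53.]
scene [350. 210.] (array([ 0.451 , -0.2851]), 0.052, 0.0966, -15.5) [201.  72.  65.]
scene [257. 218.] (array([ 0.6193, -0.0478]), 0.0252, 0.0587, 21.2) [29. 29. 29.]
scene [282. 235.] (array([ 0.4903, -0.029 ]), 0.024, 0.06, -13.5) [28. 28. 28.]
scene [238. 235.] (array([0.5789, 0.0637]), 0.0276, 0.0598, -34.3) [28. 28. 28.]
scene [274. 257.] (array([0.4422, 0.0618]), 0.0435, 0.1225, 23.2) [184. 187. 190.]
scene [210. 305.] (array([0.4102, 0.3054]), 0.1154, 0.1533, -0.1) [131. 133. 138.]
side L 0.179 109 (array([ 0.5959, -0.2103]), 0.0145, 0.043, -16.6) 0.1961
side L 0.193 43 (array([ 0.5956, -0.2107]), 0.0108, 0.0401, -18.6) 0.1961
side L 0.07 299 (array([ 0.5903, -0.2193]), 0.0251, 0.0373, -85.1) 0.17
side R 0.179 100 (array([ 0.5625, -0.3251]), 0.009, 0.0483, -14.8) 0.1955
side R 0.193 33 (array([ 0.5629, -0.3245]), 0.0055, 0.0423, -12.7) 0.1955
side R 0.07 569 (array([ 0.5582, -0.3345]), 0.0229, 0.0379, -78.9) 0.1699
side [199. 190.] (array([0.409 , 0.3027]), 0.1092, 0.1594, 0.5) [95. 95. 94.]
side [257. 227.] (array([0.5828, 0.0498]), 0.0219, 0.0498, -16.2) [12. 12. 11.]
side [210. 229.] (array([0.4422, 0.0525]), 0.0423, 0.1188, 23.3) [154. 155. 150.]
side [230. 247.] (array([ 0.4892, -0.042 ]), 0.0211, 0.0583, 26.5) [19. 18. 16.]
side [272. 323.] (array([ 0.6095, -0.2943]), 0.0905, 0.2217, -42.1) [26. 27. 26.]
side [213. 314.] (array([ 0.4483, -0.2901]), 0.0256, 0.1022, -32.4) [181.  36.  30.]
```

>>> carry_out:
  plan:
    - [[0.022, 0.031, 0.01, 0, 0, 0.051, 1], [0.043, 0.061, 0.02, 0, 0, 0.102, 0.6], [0.064, 0.092, 0.03, 0, 0, 0.153, 0.6], [0.086, 0.122, 0.04, 0, 0, 0.204, 0.6], [0.107, 0.153, 0.05, 0, 0, 0.255, 0.6]]

```text
time_s: 0.52
eef_pos: [0.2608, -0.3995, 0.2812]
eef_rot: [-0.0, 0.966, 0.26, 0.0]
wrist_force: [-0.1, 0.3, -0.3]
opening: 0.601
grasp_force: 0.0
```

>>> carry_out:
  plan:
    - [[0.022, 0.031, 0, 0, 0, 0.051, 0.6], [0.043, 0.061, 0, 0, 0, 0.102, 0.6], [0.064, 0.092, 0, 0, 0, 0.153, 0.6], [0.086, 0.122, 0, 0, 0, 0.204, 0.6], [0.107, 0.153, 0, 0, 0, 0.255, 0.6]]

```text
time_s: 0.93
eef_pos: [0.3679, -0.2465, 0.2811]
eef_rot: [0.0, 0.925, 0.381, 0.0]
wrist_force: [0.2, -0.8, -0.6]
opening: 0.599
grasp_force: 0.0
```

>>> carry_out:
  plan:
    - [[0.022, 0.031, 0, 0, 0, 0.051, 0.6], [0.043, 0.061, 0, 0, 0, 0.102, 0.6], [0.064, 0.092, 0, 0, 0, 0.153, 0.6], [0.086, 0.122, 0, 0, 0, 0.204, 0.6], [0.107, 0.153, 0, 0, 0, 0.255, 0.6]]

```text
time_s: 1.35
eef_pos: [0.4749, -0.0934, 0.2811]
eef_rot: [-0.0, 0.868, 0.496, -0.0]
wrist_force: [0.4, -1.4, 0.4]
opening: 0.598
grasp_force: 0.0
```

>>> carry_out:
  plan:
    - [[0.022, 0.031, -0.01, 0, 0, 0.051, 0.6], [0.043, 0.061, -0.02, 0, 0, 0.102, 0.6], [0.064, 0.092, -0.03, 0, 0, 0.153, 0.6], [0.086, 0.122, -0.04, 0, 0, 0.204, 0.6], [0.108, 0.153, -0.05, 0, 0, 0.255, 0.6]]

```text
time_s: 1.77
eef_pos: [0.5828, 0.0596, 0.2303]
eef_rot: [-0.0, 0.798, 0.602, -0.0]
wrist_force: [1.0, -1.4, 1.2]
opening: 0.598
grasp_force: 0.0
```

```bash
cat >> h.py <<'E'
def combs(c,zl=.038,zh=.06):
    P=pts(c);px=c["pixels"].astype(int)
    m=((px.max(-1)<75)&(P[...,2]>zl)&(P[...,2]<zh)&(c["z_map"]>0)&(P[...,0]>.4)&(P[...,0]<.66)&(P[...,1]>-.12)).astype(np.uint8)
    k,L,S,C=cv2.connectedComponentsWithStats(m)
    for i in range(1,k):
        if S[i,4]>40: print(C[i].round(),S[i,4],rect(P[L==i]))
E
python3 - <<'E'
from h import *
o=get_obs();print(o["time_s"],o["q"].round(3),o["eef_pos"].round(4),o["eef_rot"].round(3),o["opening"])
c=camera("wrist");save(c,"w1.png");print(c["cam_to_world"].round(3));np.savez("w1.npz",**c)
combs(c)
E
```

```text
1.7667 [-0.1    0.206  1.58  -0.     1.357  0.178] [0.5828 0.0596 0.2303] [-0.     0.798  0.602 -0.   ] 0.597952023050327
[[ 0.961  0.265  0.075  0.601]
 [-0.275  0.925  0.262  0.125]
 [-0.    -0.273  0.962  0.373]
 [ 0.     0.     0.     1.   ]]
[258. 147.] 62 (array([0.5901, 0.0817]), 0.0032, 0.019, 74.4)
[259. 152.] 48 (array([0.5892, 0.0765]), 0.0021, 0.018, 75.3)
[258. 157.] 50 (array([0.5878, 0.0715]), 0.0021, 0.018, 75.7)
[259. 162.] 48 (array([0.5863, 0.0664]), 0.002, 0.0181, 76.1)
[258. 167.] 50 (array([0.5848, 0.0612]), 0.0023, 0.0182, 76.5)
[259. 172.] 48 (array([0.5845, 0.0561]), 0.0021, 0.0183, 75.5)
[259. 177.] 50 (array([0.5825, 0.051 ]), 0.0023, 0.0195, 75.9)
[260. 182.] 52 (array([0.5816, 0.0459]), 0.0026, 0.0184, 74.0)
[259. 186.] 52 (array([0.5801, 0.0406]), 0.0023, 0.0185, 75.3)
[259. 191.] 50 (array([0.5787, 0.0357]), 0.0025, 0.0186, 76.8)
[260. 195.] 54 (array([0.5774, 0.0309]), 0.0025, 0.0187, 74.2)
[304. 242.] 229 (array([ 0.6137, -0.0403]), 0.0182, 0.0289, 17.9)
[212. 271.] 401 (array([ 0.4978, -0.0398]), 0.0188, 0.0447, 2.2)
```

View pics/w1.png

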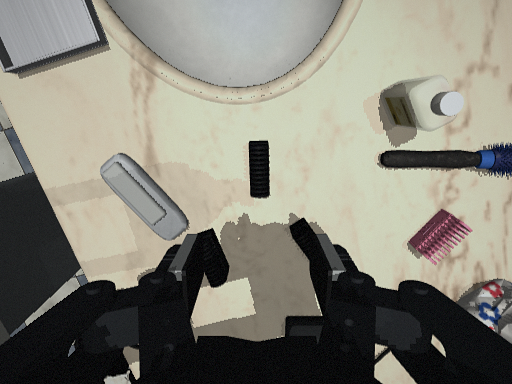

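The wrist view shows the comb at (259,169) centred ahead of the fingers, with the second comb at (213,258) partly behind a finger. The comb is at about (0.5835, 0.057), so I go down and grip.

>>> carry_out:
  plan:
    - [[0.001, -0.003, -0.04, 0, 0, 0.03, 0.6], [0.001, -0.003, -0.08, 0, 0, 0.03, 0.6], [0.001, -0.003, -0.12, 0, 0, 0.03, 0.6], [0.001, -0.003, -0.155, 0, 0, 0.03, 0.6], [0.001, -0.003, -0.18, 0, 0, 0.03, 0.6]]

```text
time_s: 2.23
eef_pos: [0.5807, 0.0551, 0.0472]
eef_rot: [-0.002, 0.79, 0.613, -0.002]
wrist_force: [0.0, 0.4, -0.4]
opening: 0.604
grasp_force: 0.0
```

>>> carry_out:
  plan:
    - [[0, 0, -0.02, 0, 0, 0, 0.6], [0, 0, -0.034, 0, 0, 0, 0.6], [0, 0, -0.034, 0, 0, 0, 0.2], [0, 0, -0.034, 0, 0, 0, 0], [0, 0, -0.034, 0, 0, 0, 0]]

```text
time_s: 2.65
eef_pos: [0.5839, 0.0547, 0.0182]
eef_rot: [0.0, 0.79, 0.613, 0.0]
wrist_force: [0.3, 0.1, 0.0]
opening: 0.248
grasp_force: 60.5
```

>>> carry_out:
  plan:
    - [[0, 0, 0, 0, 0, 0, 0], [0, 0, 0, 0, 0, 0, 0], [0, 0, 0, 0, 0, 0, 0], [0, 0, 0.04, 0, 0, 0, 0], [0, 0, 0.08, 0, 0, 0, 0]]

```text
time_s: 3.07
eef_pos: [0.5804, 0.0551, 0.0953]
eef_rot: [-0.003, 0.79, 0.613, -0.003]
wrist_force: [2.3, 0.6, 0.0]
opening: 0.24
grasp_force: 60.5
```

>>> carry_out:
  plan:
    - [[0, -0.01, 0.038, 0, 0, 0, 0], [0, -0.025, 0.075, 0, 0, 0, 0], [0, -0.045, 0.11, 0, 0, 0, 0], [0, -0.07, 0.14, 0, 0, 0, 0], [0, -0.1, 0.165, 0, 0, 0, 0]]

```text
time_s: 3.48
eef_pos: [0.5838, -0.0452, 0.2662]
eef_rot: [0.002, 0.789, 0.614, 0.001]
wrist_force: [0.8, -0.5, 0.1]
opening: 0.247
grasp_force: 60.5
```

>>> carry_out:
  plan:
    - [[0, -0.04, 0.01, 0, 0, 0, 0], [-0.001, -0.08, 0.02, 0, 0, 0, 0], [-0.002, -0.12, 0.03, 0, 0, 0, 0], [-0.003, -0.16, 0.045, 0, 0, 0, 0], [-0.004, -0.195, 0.055, 0, 0, 0, 0]]

```text
time_s: 3.9
eef_pos: [0.5789, -0.2425, 0.3192]
eef_rot: [0.001, 0.79, 0.613, 0.0]
wrist_force: [1.0, 0.5, -0.5]
opening: 0.245
grasp_force: 60.5
```

>>> carry_out:
  plan:
    - [[0, -0.02, 0, 0, 0, 0, 0], [0, -0.025, 0, 0, 0, 0, 0], [0, -0.025, 0, 0, 0, 0, 0], [0, -0.025, 0, 0, 0, 0, 0], [0, -0.025, 0, 0, 0, 0, 0]]

```text
time_s: 4.32
eef_pos: [0.5793, -0.2636, 0.3171]
eef_rot: [-0.0, 0.79, 0.614, 0.0]
wrist_force: [0.5, 0.5, -0.5]
opening: 0.243
grasp_force: 60.5
```

Run:
```python
from h import *
o=get_obs();print(o["time_s"],o["eef_pos"].round(4),o["eef_rot"].round(3),o["wrist_force"].round(1))
c=camera("wrist");save(c,"w2.png");np.savez("w2.npz",**c);np.save("e2.npy",o["eef_pos"])
P=pts(c)
for lo in(.176,.185,.192):
  for nm,cx,cy in(("L",.596,-.2075),):
    q=P[(np.hypot(P[...,0]-cx,P[...,1]-cy)<.04)&(P[...,2]>lo)&(P[...,2]<.2)]
    print(lo,len(q),rect(q) if len(q)>5 else"",q[:,2].max() if len(q) else"")
```

```text
4.3167 [ 0.5793 -0.2636  0.3171] [-0.     0.79   0.614  0.   ] [ 0.5  0.5 -0.5]
0.176 1516 (array([ 0.5929, -0.2086]), 0.0289, 0.0532, -16.3) 0.19739838410493266
0.185 921 (array([ 0.5957, -0.2094]), 0.0146, 0.0429, -17.3) 0.19739838410493266
0.192 877 (array([ 0.5959, -0.2093]), 0.0142, 0.0423, -17.0) 0.19739838410493266
```

View pics/w2.png

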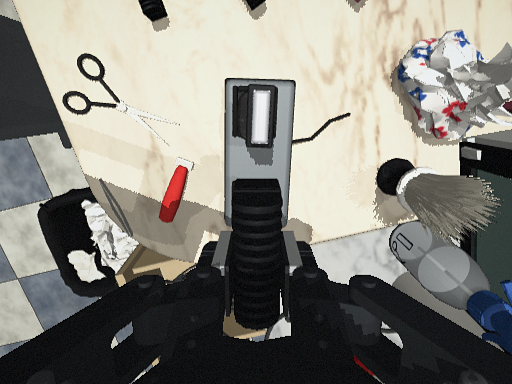

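Wrist view: left blade at (260,115), upright in the dock, and the held comb at (258,250) between the fingers. Next I measure the comb in hand relative to the TCP.

```bash
cat >> h.py <<'E'
def inhand(c,o):
    P=pts(c);e=o["eef_pos"];R=P-e
    w,x,y,z=o["eef_rot"];a=2*np.arctan2(y,x)-np.pi/2  # tool y angle
    t=np.array([np.cos(a),np.sin(a)]);l=np.array([-np.sin(a),np.cos(a)])
    A=R[...,:2]@t;B=R[...,:2]@l
    m=(abs(A)<.009)&(abs(B)<.045)&(R[...,2]>.015)&(R[...,2]<.034)&(c["z_map"]>0)
    print("tool ang",np.degrees(a).round(2),"top z",np.percentile(R[...,2][m],95).round(4),"thin",np.percentile(A[m],[1,99]).round(4),"long",B[m].min().round(4),B[m].max().round(4))
    mm=m.astype(np.uint8);b=B[m&(R[...,2]>.022)];print("n",len(b),np.histogram(b,bins=np.arange(-.045,.046,.0025))[0])
    return t,l
E
python3 - <<'E'
from h import *
c=dict(np.load("w2.npz"));o=get_obs();inhand(c,o)
E
```

```text
tool ang -14.28 top z 0.0269 thin [-0.0088  0.0088] long -0.0269 0.03
n 3865 [  0   0   0   0   0   0   0  97 302  51 293  32 301  14 314  15 293  49
 240 100 170 174 131 200 104 236  75 255  95 324   0   0   0   0   0   0]
```

>>> carry_out:
  plan:
    - [[0.006, 0.02, -0.02, 0, 0, -0.02, 0], [0.012, 0.04, -0.045, 0, 0, -0.04, 0], [0.0163, 0.053, -0.07, 0, 0, -0.04, 0], [0.0163, 0.053, -0.09, 0, 0, -0.04, 0], [0.0163, 0.053, -0.095, 0, 0, -0.04, 0]]

```text
time_s: 4.78
eef_pos: [0.594, -0.2086, 0.218]
eef_rot: [-0.003, 0.801, 0.599, -0.001]
wrist_force: [-0.1, -0.6, -1.0]
opening: 0.243
grasp_force: 60.5
```

>>> carry_out:
  plan:
    - [[0, 0, 0, 0, 0, 0, 0], [0, 0, -0.003, 0, 0, 0, 0], [0, 0, -0.006, 0, 0, 0, 0], [0, 0, -0.009, 0, 0, 0, 0], [0, 0, -0.012, 0, 0, 0, 0]]

```text
time_s: 5.2
eef_pos: [0.596, -0.2128, 0.2113]
eef_rot: [0.001, 0.802, 0.597, 0.0]
wrist_force: [0.1, 0.1, 0.3]
opening: 0.247
grasp_force: 60.5
```

>>> carry_out:
  plan:
    - [[0, 0, 0, 0, 0, 0, 0], [0, 0, -0.001, 0, 0, 0, 0], [0, 0, -0.002, 0, 0, 0, 0], [0, 0, -0.002, 0, 0, 0, 0], [0, 0, -0.002, 0, 0, 0, 0]]

```text
time_s: 5.62
eef_pos: [0.5957, -0.212, 0.2083]
eef_rot: [-0.0, 0.802, 0.597, 0.0]
wrist_force: [1.8, 2.2, -0.7]
opening: 0.242
grasp_force: 60.8
```

>>> carry_out:
  plan:
    - [[0, 0, -0.002, 0, 0, 0, 0], [0, 0, -0.004, 0, 0, 0, 0], [0, 0, -0.004, 0, 0, 0, 0], [0, 0, -0.004, 0, 0, 0, 0], [0, 0, -0.004, 0, 0, 0, 0]]

```text
time_s: 6.03
eef_pos: [0.5954, -0.2118, 0.2037]
eef_rot: [-0.001, 0.802, 0.597, -0.0]
wrist_force: [1.7, 3.9, -1.7]
opening: 0.245
grasp_force: 60.6
```

>>> carry_out:
  plan:
    - [[0.0005, 0.001, -0.002, 0, 0, 0, 0], [0.0005, 0.001, -0.004, 0, 0, 0, 0], [0.0005, 0.001, -0.006, 0, 0, 0, 0], [0.0005, 0.001, -0.008, 0, 0, 0, 0], [0.0005, 0.001, -0.008, 0, 0, 0, 0]]

```text
time_s: 6.45
eef_pos: [0.5957, -0.2114, 0.1957]
eef_rot: [-0.0, 0.802, 0.597, -0.0]
wrist_force: [0.4, 1.2, -1.1]
opening: 0.245
grasp_force: 60.7
```

Run:
```python
from h import *
o=get_obs();print(o["eef_pos"].round(4),o["wrist_force"].round(1),o["torque"].round(2))
c=camera("wrist");inhand(c,o)
```

```text
[ 0.5957 -0.2114  0.1957] [ 0.4  1.2 -1.1] [-0.04  0.01  0.01]
tool ang -16.69 top z 0.027 thin [-0.0088  0.0087] long -0.0272 0.0301
n 3901 [  0   0   0   0   0   0   0  87 313  39 312  23 317   9 321  21 280  64
 195 151 140 200 120 224  89 253  57 270  76 337   3   0   0   0   0   0]
```

The comb slid home on the left clipper. I press it lightly, release and lift.

>>> carry_out:
  plan:
    - [[0, 0, -0.001, 0, 0, 0, 0], [0, 0, -0.001, 0, 0, 0, 0], [0, 0, -0.001, 0, 0, 0, 0.6], [0, 0, -0.001, 0, 0, 0, 0.6], [0, 0, -0.001, 0, 0, 0, 0.6]]

```text
time_s: 6.92
eef_pos: [0.5962, -0.2113, 0.1955]
eef_rot: [0.0, 0.802, 0.597, 0.0]
wrist_force: [-0.2, 0.3, 0.1]
opening: 0.603
grasp_force: 0.0
```

>>> carry_out:
  plan:
    - [[0, 0, 0.01, 0, 0, 0, 0.6], [0, 0, 0.04, 0, 0, 0, 0.6], [0, 0, 0.08, 0, 0, 0, 0.6], [0, 0, 0.1, 0, 0, 0, 0.6], [-0.007, -0.025, 0.12, 0, 0, 0, 0.6]]

```text
time_s: 7.33
eef_pos: [0.5908, -0.2331, 0.3193]
eef_rot: [0.001, 0.801, 0.599, 0.002]
wrist_force: [-0.2, -0.5, 0.7]
opening: 0.6
grasp_force: 0.0
```

>>> carry_out:
  plan:
    - [[-0.007, -0.025, 0, 0, 0, 0, 0.6], [-0.01, -0.035, 0, 0, 0, 0, 0.6], [-0.01, -0.035, 0, 0, 0, 0, 0.6], [-0.01, -0.035, 0, 0, 0, 0, 0.6], [-0.01, -0.035, 0, 0, 0, 0, 0.6]]

```text
time_s: 7.75
eef_pos: [0.579, -0.2701, 0.3145]
eef_rot: [-0.001, 0.802, 0.597, 0.0]
wrist_force: [0.1, -0.4, 0.8]
opening: 0.601
grasp_force: 0.0
```

Run:
```python
from h import *
o=get_obs();print(o["time_s"],o["eef_pos"].round(4),o["eef_rot"].round(3),o["opening"])
c=camera("wrist");P=pts(c);save(c,"w3.png")
q=P[(np.hypot(P[...,0]-.596,P[...,1]+.209)<.045)&(P[...,2]>.205)&(P[...,2]<.26)]
print(len(q),rect(q),np.percentile(q[:,2],[50,95,99]))
```

```text
7.75 [ 0.579  -0.2701  0.3145] [-0.001  0.802  0.597  0.   ] 0.6009650672177193
1471 (array([ 0.5959, -0.2098]), 0.0212, 0.0559, -16.0) [0.21826997 0.22175914 0.22234813]
```

>>> carry_out:
  plan:
    - [[-0.014, 0.038, 0, 0, 0, 0.06, 0.6], [-0.028, 0.076, 0, 0, 0, 0.12, 0.6], [-0.041, 0.114, 0, 0, 0, 0.18, 0.6], [-0.055, 0.152, 0, 0, 0, 0.24, 0.6], [-0.068, 0.19, -0.01, 0, 0, 0.3, 0.6]]

```text
time_s: 8.22
eef_pos: [0.5109, -0.0788, 0.3066]
eef_rot: [0.001, 0.702, 0.712, 0.001]
wrist_force: [0.6, -0.2, 0.4]
opening: 0.601
grasp_force: 0.0
```

>>> carry_out:
  plan:
    - [[-0.01, 0.025, -0.025, 0, 0, 0.04, 0.6], [-0.014, 0.045, -0.05, 0, 0, 0.04, 0.6], [-0.014, 0.045, -0.075, 0, 0, 0.04, 0.6], [-0.014, 0.045, -0.075, 0, 0, 0.04, 0.6], [-0.014, 0.045, -0.075, 0, 0, 0.04, 0.6]]

```text
time_s: 8.63
eef_pos: [0.4962, -0.035, 0.2295]
eef_rot: [-0.001, 0.689, 0.725, -0.001]
wrist_force: [0.2, 1.1, -0.2]
opening: 0.595
grasp_force: 0.0
```

Run:
```python
from h import *
o=get_obs();print(o["time_s"],o["eef_pos"].round(4),o["eef_rot"].round(3),np.degrees(2*np.arctan2(o["eef_rot"][2],o["eef_rot"][1]))-90)
c=camera("wrist");P=pts(c);px=c["pixels"].astype(int)
for n,x,y in(("c2",.497,-.035),("c1",.617,-.052)):
    q=P[(px.max(-1)<75)&(np.hypot(P[...,0]-x,P[...,1]-y)<.045)&(P[...,2]>.036)&(P[...,2]<.05)]
    print(n,len(q),rect(q) if len(q)>5 else "")
```

```text
8.6333 [ 0.4962 -0.035   0.2295] [-0.001  0.689  0.725 -0.001] 2.904741814421982
c2 655 (array([ 0.497 , -0.0346]), 0.0205, 0.0554, 4.4)
c1 788 (array([ 0.6181, -0.0533]), 0.0203, 0.0562, 19.3)
```

>>> carry_out:
  plan:
    - [[0.001, 0, -0.04, 0, 0, 0.025, 0.6], [0.001, 0, -0.08, 0, 0, 0.025, 0.6], [0.001, 0, -0.12, 0, 0, 0.025, 0.6], [0.001, 0, -0.155, 0, 0, 0.025, 0.6], [0.001, 0, -0.18, 0, 0, 0.025, 0.6]]

```text
time_s: 9.1
eef_pos: [0.4985, -0.037, 0.0491]
eef_rot: [0.0, 0.681, 0.732, 0.0]
wrist_force: [0.1, -0.9, -0.3]
opening: 0.598
grasp_force: 0.0
```

>>> carry_out:
  plan:
    - [[0, 0, -0.02, 0, 0, 0, 0.6], [0, 0, -0.032, 0, 0, 0, 0.6], [0, 0, -0.032, 0, 0, 0, 0.2], [0, 0, -0.032, 0, 0, 0, 0], [0, 0, -0.032, 0, 0, 0, 0]]

```text
time_s: 9.52
eef_pos: [0.5001, -0.0372, 0.0202]
eef_rot: [0.002, 0.681, 0.733, 0.001]
wrist_force: [-0.3, -0.1, -0.6]
opening: 0.245
grasp_force: 59.2
```

>>> carry_out:
  plan:
    - [[0, 0, 0, 0, 0, 0, 0], [0, 0, 0, 0, 0, 0, 0], [0, 0, 0.03, 0, 0, 0, 0], [0, 0, 0.07, 0, 0, 0, 0], [0, 0, 0.11, 0, 0, 0, 0]]

```text
time_s: 9.93
eef_pos: [0.4971, -0.0359, 0.1293]
eef_rot: [-0.001, 0.68, 0.733, -0.0]
wrist_force: [1.5, -0.7, 0.0]
opening: 0.243
grasp_force: 59.2
```

>>> carry_out:
  plan:
    - [[0, -0.005, 0.04, 0, 0, -0.03, 0], [0, -0.01, 0.08, 0, 0, -0.06, 0], [0, -0.03, 0.115, 0, 0, -0.09, 0], [0, -0.055, 0.145, 0, 0, -0.13, 0], [0, -0.085, 0.17, 0, 0, -0.17, 0]]

```text
time_s: 10.35
eef_pos: [0.4985, -0.1212, 0.3025]
eef_rot: [0.002, 0.74, 0.673, 0.001]
wrist_force: [0.9, 0.1, 0.7]
opening: 0.243
grasp_force: 59.2
```

>>> carry_out:
  plan:
    - [[0.007, -0.038, 0.01, 0, 0, -0.03, 0], [0.014, -0.076, 0.02, 0, 0, -0.06, 0], [0.022, -0.114, 0.02, 0, 0, -0.1, 0], [0.029, -0.152, 0.02, 0, 0, -0.14, 0], [0.036, -0.19, 0.02, 0, 0, -0.18, 0]]

```text
time_s: 10.77
eef_pos: [0.5342, -0.3131, 0.3196]
eef_rot: [0.001, 0.798, 0.602, 0.0]
wrist_force: [0.5, 0.2, -0.3]
opening: 0.247
grasp_force: 59.2
```

>>> carry_out:
  plan:
    - [[0.006, -0.03, 0, 0, 0, -0.015, 0], [0.011, -0.06, 0, 0, 0, -0.02, 0], [0.011, -0.071, 0, 0, 0, -0.02, 0], [0.011, -0.071, 0, 0, 0, -0.02, 0], [0.011, -0.071, 0, 0, 0, -0.02, 0]]

```text
time_s: 11.18
eef_pos: [0.5448, -0.3819, 0.3183]
eef_rot: [-0.0, 0.804, 0.595, 0.0]
wrist_force: [-1.4, 0.3, -0.2]
opening: 0.244
grasp_force: 59.2
```

Run:
```python
from h import *
o=get_obs();print(o["time_s"],o["eef_pos"].round(4),o["wrist_force"].round(1))
c=camera("wrist");save(c,"w4.png");P=pts(c);inhand(c,o)
for lo in(.176,.185,.192):
    q=P[(np.hypot(P[...,0]-.562,P[...,1]+.323)<.04)&(P[...,2]>lo)&(P[...,2]<.2)]
    print(lo,len(q),rect(q) if len(q)>5 else"",q[:,2].max() if len(q) else"")
```

```text
11.1833 [ 0.5448 -0.3819  0.3183] [-1.4  0.3 -0.2]
tool ang -16.99 top z 0.0247 thin [-0.0088  0.0087] long -0.0262 0.031
n 2270 [  0   0   0   0   0   0   0  32 166  46 156  21 144  49 112  84  79 117
  73 118  56 142  30 167  19 179   4 197  13 191  75   0   0   0   0   0]
0.176 1483 (array([ 0.5603, -0.3233]), 0.0282, 0.053, -15.1) 0.1971608759034616
0.185 651 (array([ 0.5623, -0.3239]), 0.0093, 0.049, -15.7) 0.1971608759034616
0.192 572 (array([ 0.5629, -0.3239]), 0.0084, 0.0485, -16.0) 0.1971608759034616
```

>>> carry_out:
  plan:
    - [[0.006, 0.02, -0.02, 0, 0, 0.02, 0], [0.012, 0.04, -0.045, 0, 0, 0.02, 0], [0.0172, 0.0557, -0.07, 0, 0, 0.02, 0], [0.0172, 0.0557, -0.088, 0, 0, 0.02, 0], [0.0172, 0.0557, -0.093, 0, 0, 0.02, 0]]

```text
time_s: 11.65
eef_pos: [0.5614, -0.3221, 0.2221]
eef_rot: [-0.003, 0.797, 0.605, -0.0]
wrist_force: [-0.8, 1.1, -0.1]
opening: 0.245
grasp_force: 59.2
```

>>> carry_out:
  plan:
    - [[0, 0, 0, 0, 0, 0, 0], [0, 0, -0.003, 0, 0, 0, 0], [0, 0, -0.006, 0, 0, 0, 0], [0, 0, -0.009, 0, 0, 0, 0], [0, 0, -0.011, 0, 0, 0, 0]]

```text
time_s: 12.07
eef_pos: [0.5624, -0.3271, 0.215]
eef_rot: [0.001, 0.798, 0.603, 0.0]
wrist_force: [-0.4, -0.8, 4.8]
opening: 0.248
grasp_force: 59.8
```

>>> carry_out:
  plan:
    - [[0, 0, -0.001, 0, 0, 0, 0], [0, 0, -0.001, 0, 0, 0, 0], [0, 0, -0.001, 0, 0, 0, 0], [0, 0, -0.001, 0, 0, 0, 0], [0, 0, -0.001, 0, 0, 0, 0]]

```text
time_s: 12.48
eef_pos: [0.5626, -0.3272, 0.2149]
eef_rot: [0.001, 0.798, 0.603, 0.0]
wrist_force: [-1.8, 0.4, 5.8]
opening: 0.249
grasp_force: 60.0
```

>>> carry_out:
  plan:
    - [[0, 0, -0.001, 0, 0, 0, 0], [0, 0, -0.002, 0, 0, 0, 0], [0, 0, -0.002, 0, 0, 0, 0], [0, 0.001, -0.002, 0, 0, 0, 0], [0, 0.001, -0.002, 0, 0, 0, 0]]

```text
time_s: 12.9
eef_pos: [0.5633, -0.3269, 0.2146]
eef_rot: [0.003, 0.798, 0.603, 0.0]
wrist_force: [-1.6, 0.7, 8.9]
opening: 0.246
grasp_force: 60.5
```

Run:
```python
from h import *
o=get_obs();print(o["time_s"],o["eef_pos"].round(4),o["wrist_force"].round(1),o["torque"].round(2))
inhand(camera("wrist"),o)
```

```text
12.9 [ 0.5633 -0.3269  0.2146] [-1.6  0.7  8.9] [0.18 0.14 0.07]
tool ang -15.85 top z 0.0246 thin [-0.0088  0.0087] long -0.0263 0.0307
n 2296 [  0   0   0   0   0   0   0  32 170  36 173  23 143  53 113  76  93  99
  73 117  59 149  36 171  13 187   6 194   7 203  70   0   0   0   0   0]
```

It is blocked at 17.7 mm above home, so this comb fits neither and goes in the tray.

>>> carry_out:
  plan:
    - [[0, 0, 0.03, 0, 0, 0, 0], [0, 0, 0.065, 0, 0, 0, 0], [0, 0, 0.1, 0, 0, 0, 0], [-0.009, 0.037, 0.105, 0, 0, 0.02, 0], [-0.018, 0.074, 0.105, 0, 0, 0.04, 0]]

```text
time_s: 13.37
eef_pos: [0.5453, -0.2535, 0.3203]
eef_rot: [0.004, 0.786, 0.618, 0.001]
wrist_force: [-0.6, 0.1, -0.5]
opening: 0.241
grasp_force: 59.3
```

>>> carry_out:
  plan:
    - [[-0.009, 0.037, 0, 0, 0, 0.02, 0], [-0.018, 0.074, 0, 0, 0, 0.04, 0], [-0.027, 0.111, 0, 0, 0, 0.06, 0], [-0.036, 0.148, 0, 0, 0, 0.08, 0], [-0.045, 0.185, 0, 0, 0, 0.1, 0]]

```text
time_s: 13.78
eef_pos: [0.4986, -0.0651, 0.3166]
eef_rot: [0.0, 0.753, 0.657, 0.0]
wrist_force: [-0.6, 0.2, 0.1]
opening: 0.243
grasp_force: 59.2
```

>>> carry_out:
  plan:
    - [[-0.009, 0.037, 0, 0, 0, 0.02, 0], [-0.018, 0.074, 0, 0, 0, 0.04, 0], [-0.027, 0.111, 0, 0, 0, 0.06, 0], [-0.036, 0.148, 0, 0, 0, 0.08, 0], [-0.045, 0.185, 0, 0, 0, 0.1, 0]]

```text
time_s: 14.2
eef_pos: [0.4537, 0.1199, 0.3168]
eef_rot: [0.0, 0.72, 0.694, 0.0]
wrist_force: [0.5, -0.8, -0.2]
opening: 0.247
grasp_force: 59.2
```

>>> carry_out:
  plan:
    - [[-0.009, 0.037, -0.01, 0, 0, 0.02, 0], [-0.018, 0.073, -0.025, 0, 0, 0.04, 0], [-0.027, 0.108, -0.045, 0, 0, 0.04, 0], [-0.036, 0.142, -0.065, 0, 0, 0.04, 0], [-0.045, 0.176, -0.085, 0, 0, 0.04, 0]]

```text
time_s: 14.62
eef_pos: [0.4088, 0.2962, 0.2311]
eef_rot: [0.0, 0.706, 0.708, 0.001]
wrist_force: [1.4, -0.5, -0.8]
opening: 0.247
grasp_force: 59.2
```

>>> carry_out:
  plan:
    - [[0, 0.01, -0.03, 0, 0, 0, 0], [0, 0.01, -0.065, 0, 0, 0, 0], [0, 0.01, -0.1, 0, 0, 0, 0], [0, 0.01, -0.13, 0, 0, 0, 0], [0, 0.01, -0.15, 0, 0, 0, 0]]

```text
time_s: 15.03
eef_pos: [0.4077, 0.3039, 0.0784]
eef_rot: [-0.001, 0.706, 0.709, -0.002]
wrist_force: [-1.0, -1.0, -0.3]
opening: 0.245
grasp_force: 59.2
```

>>> carry_out:
  plan:
    - [[0, 0, -0.03, 0, 0, 0, 0], [0, 0, -0.05, 0, 0, 0, 0], [0, 0, -0.055, 0, 0, 0, 0], [0, 0, -0.055, 0, 0, 0, 0], [0, 0, -0.055, 0, 0, 0, 0.3]]

```text
time_s: 15.45
eef_pos: [0.4101, 0.3047, 0.0272]
eef_rot: [0.0, 0.706, 0.708, 0.001]
wrist_force: [0.3, 0.0, 0.3]
opening: 0.296
grasp_force: 0.0
```

>>> carry_out:
  plan:
    - [[0, 0, 0, 0, 0, 0, 0.6], [0, 0, 0, 0, 0, 0, 0.6], [0, 0, 0.01, 0, 0, 0, 0.6], [0, 0, 0.05, 0, 0, 0, 0.6], [0, 0, 0.09, 0, 0, 0, 0.6]]

```text
time_s: 15.87
eef_pos: [0.4077, 0.3038, 0.1168]
eef_rot: [-0.001, 0.706, 0.708, -0.002]
wrist_force: [1.4, 0.5, 1.2]
opening: 0.603
grasp_force: 0.0
```

>>> carry_out:
  plan:
    - [[0.01, -0.02, 0.033, 0, 0, 0.06, 0.6], [0.025, -0.045, 0.06, 0, 0, 0.12, 0.6], [0.042, -0.075, 0.08, 0, 0, 0.18, 0.6], [0.061, -0.108, 0.095, 0, 0, 0.24, 0.6], [0.08, -0.14, 0.11, 0, 0, 0.3, 0.6]]

```text
time_s: 16.28
eef_pos: [0.4901, 0.1634, 0.2297]
eef_rot: [0.002, 0.59, 0.807, 0.001]
wrist_force: [0.3, 0.7, 0.4]
opening: 0.607
grasp_force: 0.0
```

>>> carry_out:
  plan:
    - [[0.02, -0.034, 0, 0, 0, 0.035, 0.6], [0.04, -0.068, 0, 0, 0, 0.035, 0.6], [0.06, -0.102, 0, 0, 0, 0.035, 0.6], [0.08, -0.136, 0, 0, 0, 0.035, 0.6], [0.1, -0.17, 0, 0, 0, 0.035, 0.6]]

```text
time_s: 16.7
eef_pos: [0.5901, -0.0074, 0.2282]
eef_rot: [0.001, 0.578, 0.816, 0.0]
wrist_force: [0.7, 1.0, 0.3]
opening: 0.599
grasp_force: 0.0
```

>>> carry_out:
  plan:
    - [[0.02, -0.03, 0, 0, 0, 0, 0.6], [0.03, -0.047, 0, 0, 0, 0, 0.6], [0.03, -0.047, 0, 0, 0, 0, 0.6], [0.03, -0.047, 0, 0, 0, 0, 0.6], [0.03, -0.047, 0, 0, 0, 0, 0.6]]

```text
time_s: 17.12
eef_pos: [0.6189, -0.0518, 0.2271]
eef_rot: [0.0, 0.578, 0.816, 0.0]
wrist_force: [-0.5, 0.0, -0.6]
opening: 0.599
grasp_force: 0.0
```

Run:
```python
from h import *
o=get_obs();print(o["time_s"],o["eef_pos"].round(4),np.degrees(2*np.arctan2(o["eef_rot"][2],o["eef_rot"][1]))-90)
c=camera("wrist");P=pts(c);px=c["pixels"].astype(int)
q=P[(px.max(-1)<75)&(np.hypot(P[...,0]-.618,P[...,1]+.053)<.045)&(P[...,2]>.036)&(P[...,2]<.05)]
print("c1",len(q),rect(q))
s=camera("side");save(s,"side1.png");S=pts(s)
q=S[(np.hypot(S[...,0]-.408,S[...,1]-.306)<.05)&(S[...,2]>.03)&(S[...,2]<.07)];print("tray comb",len(q),rect(q),q[:,2].max())
```

```text
17.1167 [ 0.6189 -0.0518  0.2271] 19.434996768546625
c1 664 (array([ 0.6184, -0.0531]), 0.0205, 0.0554, 19.9)
tray comb 65 (array([0.4089, 0.3061]), 0.0178, 0.0608, 0.4) 0.047252564361230265
```

Tray comb is placed. Now the last comb goes to the right clipper.

>>> carry_out:
  plan:
    - [[-0.0005, -0.001, -0.04, 0, 0, 0, 0.6], [-0.0005, -0.001, -0.08, 0, 0, 0, 0.6], [-0.0005, -0.001, -0.12, 0, 0, 0, 0.6], [-0.0005, -0.001, -0.155, 0, 0, 0, 0.6], [-0.0005, -0.001, -0.18, 0, 0, 0, 0.6]]

```text
time_s: 17.63
eef_pos: [0.6164, -0.0515, 0.0431]
eef_rot: [-0.002, 0.577, 0.817, -0.001]
wrist_force: [-0.5, 0.4, 1.1]
opening: 0.601
grasp_force: 0.0
```

>>> carry_out:
  plan:
    - [[0, 0, -0.02, 0, 0, 0, 0.6], [0, 0, -0.03, 0, 0, 0, 0.6], [0, 0, -0.03, 0, 0, 0, 0.2], [0, 0, -0.03, 0, 0, 0, 0], [0, 0, -0.03, 0, 0, 0, 0]]

```text
time_s: 18.05
eef_pos: [0.6202, -0.0534, 0.0184]
eef_rot: [0.001, 0.577, 0.816, 0.001]
wrist_force: [-0.3, 0.6, 0.2]
opening: 0.246
grasp_force: 60.0
```

>>> carry_out:
  plan:
    - [[0, 0, 0, 0, 0, 0, 0], [0, 0, 0, 0, 0, 0, 0], [0, 0, 0.03, 0, 0, 0, 0], [0, 0, 0.07, 0, 0, 0, 0], [0, 0, 0.11, 0, 0, 0, 0]]

```text
time_s: 18.47
eef_pos: [0.6178, -0.0533, 0.1271]
eef_rot: [-0.001, 0.578, 0.816, -0.0]
wrist_force: [2.4, -0.7, 0.1]
opening: 0.242
grasp_force: 60.1
```

>>> carry_out:
  plan:
    - [[0, 0, 0.04, 0, 0, -0.04, 0], [0, 0, 0.08, 0, 0, -0.08, 0], [0, -0.005, 0.12, 0, 0, -0.12, 0], [0, -0.02, 0.15, 0, 0, -0.16, 0], [0, -0.04, 0.175, 0, 0, -0.2, 0]]

```text
time_s: 18.88
eef_pos: [0.6195, -0.0929, 0.3063]
eef_rot: [0.002, 0.656, 0.755, 0.001]
wrist_force: [0.3, -0.1, -1.6]
opening: 0.244
grasp_force: 60.1
```

>>> carry_out:
  plan:
    - [[-0.007, -0.038, 0.015, 0, 0, -0.06, 0], [-0.014, -0.076, 0.015, 0, 0, -0.12, 0], [-0.021, -0.114, 0.015, 0, 0, -0.18, 0], [-0.028, -0.152, 0.015, 0, 0, -0.24, 0], [-0.035, -0.19, 0.015, 0, 0, -0.3, 0]]

```text
time_s: 19.3
eef_pos: [0.5832, -0.2852, 0.3176]
eef_rot: [0.001, 0.763, 0.647, 0.0]
wrist_force: [0.1, -0.0, 0.1]
opening: 0.244
grasp_force: 60.2
```

>>> carry_out:
  plan:
    - [[-0.013, -0.036, 0, 0, 0, -0.06, 0], [-0.026, -0.072, 0, 0, 0, -0.12, 0], [-0.038, -0.099, 0, 0, 0, -0.12, 0], [-0.038, -0.099, 0, 0, 0, -0.12, 0], [-0.038, -0.099, 0, 0, 0, -0.12, 0]]

```text
time_s: 19.72
eef_pos: [0.5447, -0.3843, 0.3167]
eef_rot: [0.0, 0.8, 0.6, 0.0]
wrist_force: [0.6, 0.7, 0.8]
opening: 0.245
grasp_force: 60.2
```

Run:
```python
from h import *
o=get_obs();print(o["time_s"],o["eef_pos"].round(4),o["wrist_force"].round(1))
c=camera("wrist");P=pts(c);inhand(c,o)
for lo in(.185,.192):
    q=P[(np.hypot(P[...,0]-.562,P[...,1]+.323)<.04)&(P[...,2]>lo)&(P[...,2]<.2)]
    print(lo,len(q),rect(q),q[:,2].max())
```

```text
19.7167 [ 0.5447 -0.3843  0.3167] [0.6 0.7 0.8]
tool ang -16.29 top z 0.0266 thin [-0.0088  0.0088] long -0.029 0.0285
n 3663 [  0   0   0   0   0   0  35 258  82 265  56 212 110 155 175 102 222  92
 228  62 261  42 276  17 303   2 294  23 248 143   0   0   0   0   0   0]
0.185 667 (array([ 0.5623, -0.3238]), 0.0084, 0.0498, -16.1) 0.1971066570666576
0.192 592 (array([ 0.5624, -0.3239]), 0.008, 0.0496, -16.0) 0.1971066570666576
```

>>> carry_out:
  plan:
    - [[0.006, 0.02, -0.02, 0, 0, 0, 0], [0.012, 0.04, -0.045, 0, 0, 0, 0], [0.0177, 0.0606, -0.07, 0, 0, 0, 0], [0.0177, 0.0606, -0.088, 0, 0, 0, 0], [0.0177, 0.0606, -0.092, 0, 0, 0, 0]]

```text
time_s: 20.18
eef_pos: [0.5631, -0.3176, 0.2207]
eef_rot: [-0.003, 0.798, 0.603, -0.0]
wrist_force: [-0.3, -0.8, -1.2]
opening: 0.245
grasp_force: 60.2
```

>>> carry_out:
  plan:
    - [[0, 0, 0, 0, 0, 0, 0], [0, 0, -0.003, 0, 0, 0, 0], [0, 0, -0.006, 0, 0, 0, 0], [0, 0, -0.009, 0, 0, 0, 0], [0, 0, -0.011, 0, 0, 0, 0]]

```text
time_s: 20.6
eef_pos: [0.5637, -0.3226, 0.214]
eef_rot: [0.001, 0.799, 0.601, 0.0]
wrist_force: [0.9, -0.0, -0.5]
opening: 0.247
grasp_force: 60.2
```

>>> carry_out:
  plan:
    - [[0, 0, 0, 0, 0, 0, 0], [0, 0, -0.001, 0, 0, 0, 0], [0, 0, -0.002, 0, 0, 0, 0], [0, 0, -0.003, 0, 0, 0, 0], [0, 0, -0.003, 0, 0, 0, 0]]

```text
time_s: 21.02
eef_pos: [0.5635, -0.3225, 0.2105]
eef_rot: [0.001, 0.799, 0.601, -0.0]
wrist_force: [0.0, -1.9, 0.1]
opening: 0.244
grasp_force: 60.3
```

>>> carry_out:
  plan:
    - [[-0.0003, -0.001, -0.001, 0, 0, 0, 0], [-0.0003, -0.001, -0.002, 0, 0, 0, 0], [-0.0003, -0.001, -0.003, 0, 0, 0, 0], [-0.0003, -0.001, -0.004, 0, 0, 0, 0], [-0.0003, -0.001, -0.005, 0, 0, 0, 0]]

```text
time_s: 21.43
eef_pos: [0.5631, -0.323, 0.2051]
eef_rot: [-0.0, 0.799, 0.601, -0.0]
wrist_force: [-0.1, -1.0, 0.2]
opening: 0.246
grasp_force: 60.2
```

Sliding in freely with almost no force, so I continue home, release and back off.

>>> carry_out:
  plan:
    - [[0, -0.0005, -0.002, 0, 0, 0, 0], [0, -0.0005, -0.004, 0, 0, 0, 0], [0, -0.0005, -0.006, 0, 0, 0, 0], [0, -0.0005, -0.008, 0, 0, 0, 0], [0, -0.0005, -0.0095, 0, 0, 0, 0]]

```text
time_s: 21.85
eef_pos: [0.5631, -0.3232, 0.1953]
eef_rot: [-0.0, 0.799, 0.601, -0.0]
wrist_force: [0.9, 0.5, -0.4]
opening: 0.247
grasp_force: 60.2
```

>>> carry_out:
  plan:
    - [[0, 0, -0.0005, 0, 0, 0, 0], [0, 0, -0.0005, 0, 0, 0, 0.6], [0, 0, -0.0005, 0, 0, 0, 0.6], [0, 0, -0.0005, 0, 0, 0, 0.6], [0, 0, -0.0005, 0, 0, 0, 0.6]]

```text
time_s: 22.27
eef_pos: [0.5632, -0.3235, 0.1954]
eef_rot: [0.0, 0.799, 0.601, 0.0]
wrist_force: [-0.9, 0.6, -1.2]
opening: 0.601
grasp_force: 0.0
```

>>> carry_out:
  plan:
    - [[0, 0, 0.01, 0, 0, 0, 0.6], [0, 0, 0.04, 0, 0, 0, 0.6], [0, 0, 0.08, 0, 0, 0, 0.6], [0, 0, 0.1, 0, 0, 0, 0.6], [-0.007, -0.025, 0.12, 0, 0, 0, 0.6]]

```text
time_s: 22.68
eef_pos: [0.5582, -0.3454, 0.3196]
eef_rot: [0.002, 0.798, 0.603, 0.001]
wrist_force: [1.1, -1.1, 0.2]
opening: 0.601
grasp_force: 0.0
```

>>> carry_out:
  plan:
    - [[-0.007, -0.025, 0, 0, 0, 0, 0.6], [-0.01, -0.035, 0, 0, 0, 0, 0.6], [-0.01, -0.035, 0, 0, 0, 0, 0.6], [-0.01, -0.035, 0, 0, 0, 0, 0.6], [-0.01, -0.035, 0, 0, 0, 0, 0.6]]

```text
time_s: 23.1
eef_pos: [0.5462, -0.3822, 0.3143]
eef_rot: [-0.001, 0.799, 0.601, 0.0]
wrist_force: [-0.4, -1.0, 0.2]
opening: 0.604
grasp_force: 0.0
```

Run:
```python
from h import *
o=get_obs();print(o["time_s"],o["eef_pos"].round(4))
c=camera("wrist");P=pts(c);save(c,"w5.png")
for x,y in((.5625,-.3238),(.596,-.2095)):
    q=P[(np.hypot(P[...,0]-x,P[...,1]-y)<.045)&(P[...,2]>.205)&(P[...,2]<.26)]
    print(len(q),rect(q),np.percentile(q[:,2],[50,95,99]).round(4))
```

```text
23.1 [ 0.5462 -0.3822  0.3143]
1488 (array([ 0.5626, -0.3233]), 0.0213, 0.0559, -16.0) [0.218  0.2218 0.2223]Traceback (most recent call last):
  File "<stdin>", line 6, in <module>
    return _quantile_unchecked(
        a, q, axis, out, overwrite_input, method, keepdims, weights)
    return _ureduce(a,
                    func=_quantile_ureduce_func,
    ...<5 lines>...
                    overwrite_input=overwrite_input,
                    method=method)
    r = func(a, **kwargs)
    result = _quantile(arr,
                       quantiles=q,
    ...<2 lines>...
                       out=out,
                       weights=wgt)
    slices_having_nans = np.isnan(arr[-1, ...])
                                  ~~~^^^^^^^^^
IndexError: index -1 is out of bounds for axis 0 with size 0
```

View pics/w5.png

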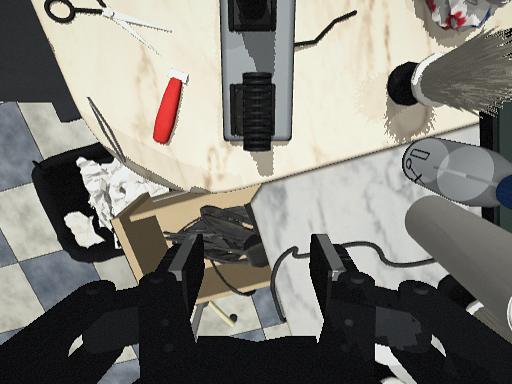

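The right comb is home at (257,110), top at 0.222 m. The left one is out of view at the top edge, so I check it from the side camera before handing in.

Run:
```python
from h import *
for n in("side","scene"):
    P=pts(camera(n))
    for x,y in((.5625,-.3238),(.596,-.2095)):
        q=P[(np.hypot(P[...,0]-x,P[...,1]-y)<.04)&(P[...,2]>.2)&(P[...,2]<.24)]
        if len(q)>9: print(n,len(q),rect(q),np.percentile(q[:,2],99).round(4))
print(hand_in())
```

```text
side 270 (array([ 0.5627, -0.3247]), 0.0206, 0.0581, -15.8) 0.221
side 164 (array([ 0.5962, -0.2101]), 0.021, 0.0608, -17.1) 0.2212
scene 160 (array([ 0.5972, -0.2051]), 0.0287, 0.0618, -18.4) 0.2237
the job is handed in; nothing more can be done
None
```

The job is handed in: each clipper has the comb that slid fully home on it, the comb that stopped on the right blade's tip is in the steel tray, and the razor case, scissors and red trimmer were not touched (about 23 s of the 72 s used).

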